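# Lock the flyball arm onto the hammer-headed stud

### The arm

A 7-joint arm with a two-finger parallel gripper is mounted at the origin on the work surface. World frame = base frame: x ahead of the robot, y to its left, z up, the work surface at z = 0. Lengths are in m, angles in rad, forces in N, time in s.
With the tool pointing down it reaches from about 0.4 to 0.875 m from the base axis. Payload 6.5 kg.
Tool frame: the origin (TCP) lies on the centre line of the jaws, within the pads' length; the fingertips stand bot.tip_reach ahead of it and the grasp point (between the pads) lies 8 mm behind it (bot.tip_reach is the distance from the TCP to the fingertips, in m); x points along the fingers, z is the direction in which the jaws open and shut, and the axes are right-handed (so a half turn about x gives the same grasp; the last joint's range is limited). The gripper opens to 85 mm and grips with 20 to 120 N. Pads are 22 mm wide; open, the fingers measure 114 mm over their backs; the gripper's body (76 mm by 85 mm) begins 54 mm behind the grasp point. The pads swing forward as they close: fully open they stand 13 mm farther back than shut.
Start: joints at [-1.382, 0.536, -0.004, 1.538, 0.003, 1.067, -0.071], TCP at [0.164, 0.629, 0.242] pointing down, gripper open.
Joint ranges: [-2.7, 2.7], [-0.37, 2.16], [-1.27, 1.26], [0.24, 2.4], [-1.31, 4.45], [0.19, 1.91], [-2.76, 2.76]. Speed limits (rad/s): [2.39, 2.39, 3.14, 3.14, 3.14, 3.14, 3.14].

### API

Orientations are given as a rotation vector (axis times angle).
In Python, from plant import bot gives the robot as it stands.
- The arm moves only by the tool arm_command, never from a script. Its argument "plan" is a list of rows, each a list of 6 numbers: the shift along the world's x, y, z normalised to -1 to 1, where 1 is 30 mm, then the turn, a rotation vector about the world's x, y, z normalised to -1 to 1, where 1 is 6 degrees. A call has 1 to 20 rows; each row shifts and turns the commanded pose from where the row before left it; what a row does not reach is not made up. A row lasts 1/10 s, in which the tool goes at most 50 mm and 8.59 degrees, less where a joint would pass 70% of its speed; a pose out of reach is approached as far as the arm can. A call with a number of a shift or a turn outside -1 to 1 is refused whole. A call with a gripper value outside its range is refused whole. "grip" is the opening, from 0 (shut) to 1 (fully open), set as the call begins (left out, the last holds). The fingers move at their own pace and stop on an object; "newtons" is the grip in N (left out, the last holds). Time passes only in rows, so rows that do not move let the fingers close. It gives the time, the measured TCP pose, the force and the opening at its end, in the units of the state.
- bot.get_obs(): the state, without advancing time (a new reading comes with each control period).
- bot.capture(name): name is "scene" or "top"; returns the picture (420x560x3 uint8, red, green, blue); there is no depth.
- bot.calibration(name): a dict with "mtx" (3x3 intrinsics, pixels), "view" (4x4, takes a point from world to camera coordinates). Camera axes: x right, y up, looking along -z (the intrinsics and any distortion apply to the point x, -y, -z); pixel columns grow to the right and rows downward; lengths in m; the calibration is good to about 2 mm. A picture is of the moment at which its call begins. calibration takes no time and is no camera call.
- bot.job_done(): hands the job in, once; it reports no verdict.
The state is a dict: "t": time; "q": joint angles; "dq": joint speeds; "joint_efforts": joint torques, N m; "position": TCP position; "eef_rot": TCP orientation; "wrist_force": force on the tool from outside, world axes, zero at the start; "torque": the same for the moment, N m; "grip_width": finger opening in m.
Only numpy, scipy, OpenCV 4.12 (cv2) and the standard library are available. Lean on these libraries where they do the work, as an engineer would, in place of code of your own. Each camera call takes 0.05 s, during which the arm holds its last target.

### The job

Stow the loose bronze flyball arm on the iron shelf's hammer-headed stud: tip its oblong eye past the stud's wide head, one end of the eye first, then level the arm so that it lies flat on the shelf with the stud's shank standing through the eye and the head trapping it, and let go. Do not knock over the small brass oiler cup.

Things in the scene. Friction and masses are not known exactly. Their poses are not given: they have to be found in the camera images.
- stem_grip (a point): Mid-stem, half-way up, of the loose bronze flyball arm (0.6 kg, 198 mm long, lying flat). Stem 18 mm wide (y), 22 mm tall, underside 11 mm below this point; grip across y, clear from x -30 to +25 mm. x points along the arm to its ball (40 mm across, centre at x +47, z +9 mm), at first roughly away from the robot; z up. Balance point about x -12 mm; eye centre at x -81 mm.
- oblong_eye (a point): Centre of the oblong eye at the arm's other end, mid-thickness of its flat plate, 7 mm below stem_grip; axes the same (x towards the ball). Plate 8 mm thick, 100 x 66 mm outside, corners cut off, underside level with the stem's. The eye goes right through, 72 mm long (x), 38 mm wide (y), rim 14 mm. Flat on the shelf (height 0) this point is 4 mm up.
- tee_stud: Fixed upright stud; origin on its axis at shelf height 0. Shank 14 mm across; head a flat bar 84 mm long (x, roughly world x, ends alike), 20 mm wide (y), 40 to 50 mm up, centred. The level eye cannot pass it; in line and tilted about 35 degrees, ball up, its low end goes down past one head end and in under it, then the high end clears the other as it levels. The plain headless pin is not it.
- oiler: Brass oiler cup, loose, upright, 64 mm tall, 48 mm across. Origin at the centre of its underside, z up.
Mind the look-alikes: they are no part of the job. There is more than one size of the oiler; the one meant has the size given above.

How it is judged:
By the outcome, as a careful person would: the job done as asked, in the order asked, and still so for the second after the job is handed in, with the robot touching nothing.
It also fails if it takes over 48 s, if anything falls off the work surface, if the arm or the gripper's body presses on something with over 40 N, if the wrist force passes 120 N, or if a joint passes its speed limit or range.

## Working session

There is one attempt and no reset: what is moved stays moved. The work goes in short steps, Python scripts to look and compute and a tool call to move; the robot and the scene stay as the last step left them, time stands still between calls to the robot, and variables do not carry over. Pictures are saved under pics/ and viewed, and the job is handed in when it is done.

Besides the shell and the picture viewer there is one more tool, called by a JSON object that holds its "method" and its "body". arm_command: Moves the arm, as the interface text tells. Scaled input: -1 to 1 covers 30 mm each way for a shift and 6 degrees each way for a turn. Its arguments: {"type":"object","properties":{"plan":{"type":"array"},"grip":{"type":"number"},"newtons":{"type":"number"}},"required":["plan"]}

```bash
ls; mkdir -p pics; python3 - <<'E'
from plant import bot
import cv2,numpy as np
for n in("scene","top"):
    im=bot.capture(n); cv2.imwrite(f"pics/{n}0.png",im[:,:,::-1])
    c=bot.calibration(n); print(n,np.round(c["mtx"],1).tolist(),np.round(c["view"],4).tolist(),[k for k in c])
o=bot.get_obs();print({k:np.round(v,3) for k,v in o.items()},bot.tip_reach)
E
```

```text
pics
scene [[409.6, 0.0, 275.8], [0.0, 409.6, 213.0], [0.0, 0.0, 1.0]] [[0.8762, 0.4815, 0.0196, -0.4279], [-0.2964, 0.5063, 0.8098, 0.0936], [0.38, -0.7154, 0.5864, -0.8689], [0.0, 0.0, 0.0, 1.0]] ['mtx', 'view']
top [[464.8, 0.0, 278.7], [0.0, 464.8, 205.3], [0.0, 0.0, 1.0]] [[-0.0096, -0.9997, 0.0241, 0.0025], [0.9938, -0.0068, 0.1108, -0.4761], [-0.1106, 0.025, 0.9936, -0.6993], [0.0, 0.0, 0.0, 1.0]] ['mtx', 'view']
{'t': np.float64(0.1), 'q': array([-1.382,  0.537, -0.004,  1.539,  0.003,  1.067, -0.071]), 'dq': array([ 0.001, -0.003, -0.   , -0.002, -0.   ,  0.001, -0.   ]), 'joint_efforts': array([ 3.0000e-03, -5.8457e+01,  1.0520e+00, -2.5978e+01,  1.3000e-02,
        5.0000e-03, -0.0000e+00]), 'position': array([0.164, 0.628, 0.241]), 'eef_rot': array([-1.021,  1.32 ,  1.019]), 'wrist_force': array([ 0.628,  1.213, -0.065]), 'torque': array([ 0.039,  0.036, -0.046]), 'grip_width': np.float64(0.085)} 0.011
```

View pics/scene0.png

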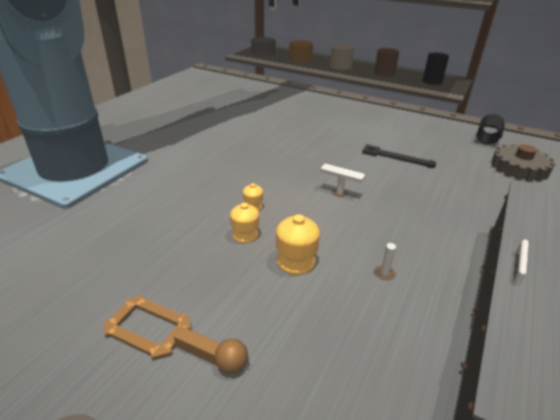

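View pics/top0.png

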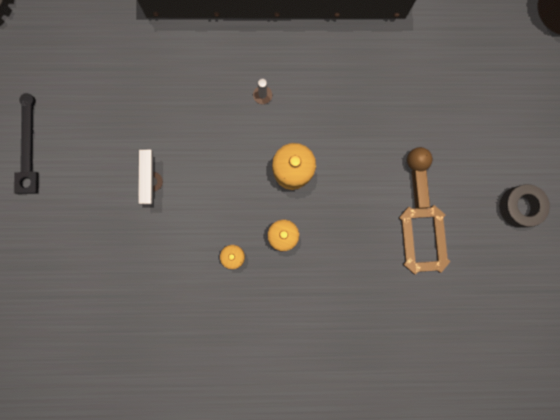

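The scene view shows the bronze arm with its eye at about (147,327) and ball at (231,355). The T-stud is at (342,175) and the plain pin at (389,262). There are three oilers, at (253,196), (245,222) and (297,243). In the top view the arm's eye is at (426,240) and its ball at (420,159). The stud head is at (146,177), and the oilers are at (232,257), (284,236) and (294,166).

```bash
cat > h.py <<'E'
import numpy as np,cv2
from plant import bot
def ray(n,uv):
    c=bot.calibration(n);K=np.array(c["mtx"]);V=np.array(c["view"])
    d=np.linalg.inv(K)@np.array([uv[0],uv[1],1.]);d=np.array([d[0],-d[1],-d[2]])
    R=V[:3,:3];return -R.T@V[:3,3],R.T@d
def onz(n,uv,z):
    o,d=ray(n,uv);return o+d*(z-o[2])/d[2]
def tri(u1,u2):
    (o1,d1),(o2,d2)=ray("scene",u1),ray("top",u2)
    A=np.c_[d1,-d2];s=np.linalg.lstsq(A,o2-o1,rcond=None)[0]
    a=o1+s[0]*d1;b=o2+s[1]*d2
    return (a+b)/2,np.linalg.norm(a-b)
def proj(n,p):
    c=bot.calibration(n);K=np.array(c["mtx"]);V=np.array(c["view"])
    q=V[:3,:3]@np.array(p)+V[:3,3];q=K@np.array([q[0],-q[1],-q[2]]);return q[:2]/q[2]
E
python3 - <<'E'
from h import *
im=cv2.imread("pics/top0.png");hsv=cv2.cvtColor(im,cv2.COLOR_BGR2HSV)
# white head
m=((hsv[...,1]<60)&(hsv[...,2]>120)).astype(np.uint8)
mo=((hsv[...,1]>110)&(hsv[...,2]>45)&(hsv[...,0]<30)).astype(np.uint8)
for nm,mm in(("white",m),("orange",mo)):
    cs,_=cv2.findContours(mm,cv2.RETR_CCOMP,cv2.CHAIN_APPROX_NONE)
    for c in cs:
        if cv2.contourArea(c)<25: continue
        r=cv2.minAreaRect(c);b=cv2.boxPoints(r);print(nm,cv2.contourArea(c),np.round(r[0],1),np.round(r[1],1),round(r[2],1))
        if nm=="white":
            w=np.array([onz("top",p,.05) for p in b]);print(np.round(w,4).tolist(), w.mean(0))
        else:
            z=.03
            w=np.array([onz("top",p,z) for p in b]);print(' c',w.mean(0).round(4),'sides',np.linalg.norm(w[1]-w[0]).round(4),np.linalg.norm(w[2]-w[1]).round(4))
# oilers: knob tops, tri
for n,a,b in(("small",(253,186),(231.5,257)),("mid",(244,206),(284,235)),("big",(298.5,218),(295,161))):
    print(n,tri(a,b))
# crops
s=cv2.imread("pics/scene0.png")
cv2.imwrite("pics/crop_arm.png",cv2.resize(im[140:290,380:480],None,fx=4,fy=4,interpolation=cv2.INTER_CUBIC))
a=cv2.resize(s[150:280,220:420],None,fx=4,fy=4,interpolation=cv2.INTER_CUBIC)
cv2.imwrite("pics/crop_mid.png",a)
E
```

```text
white 702.0 [144.5 176.5] [55. 13.] 90.0
[[0.561, 0.2123, 0.05], [0.5609, 0.1926, 0.05], [0.4767, 0.1909, 0.05], [0.4769, 0.2103, 0.05]] [0.51889887 0.20152033 0.05      ]
white 60.5 [262.3  82.3] [9.2 8.5] 45.0
[[0.6665, 0.0327, 0.05], [0.6762, 0.0233, 0.05], [0.6657, 0.0133, 0.05], [0.6561, 0.0226, 0.05]] [0.66615118 0.02296489 0.05      ]
orange 449.5 [232.  256.5] [23. 24.] 90.0
 c [0.3974 0.071  0.03  ] sides 0.0368 0.035
orange 747.0 [282.5 235. ] [30. 31.] 90.0
 c [ 0.4296 -0.0067  0.03  ] sides 0.048 0.0463
orange 3370.0 [421.5 210.1] [124.7  44.2] 85.0
 c [ 0.468  -0.2245  0.03  ] sides 0.0709 0.1959
orange 1110.0 [423.8 239.2] [47.8 25. ] 84.0
 c [ 0.4213 -0.2261  0.03  ] sides 0.0395 0.074
orange 1539.0 [293.5 166. ] [46. 43.] 90.0
 c [ 0.5378 -0.0252  0.03  ] sides 0.0679 0.0734
small (array([0.39835421, 0.07175745, 0.04558872]), np.float64(0.0043366034002251))
mid (array([ 0.4297071 , -0.00687614,  0.05990851]), np.float64(0.0038211066114899436))
big (array([ 0.535368  , -0.02334754,  0.08569916]), np.float64(0.0032150008083873982))
```

View pics/crop_arm.png

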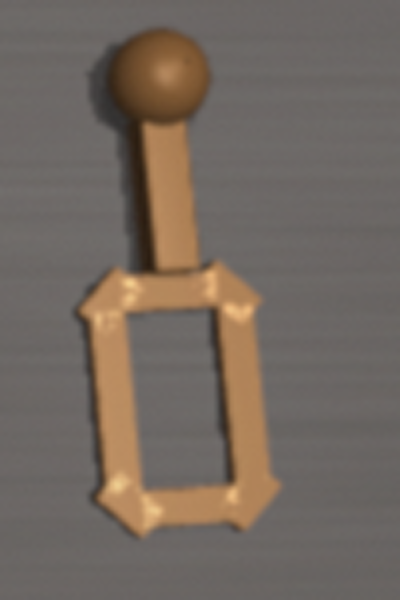

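View pics/crop_mid.png

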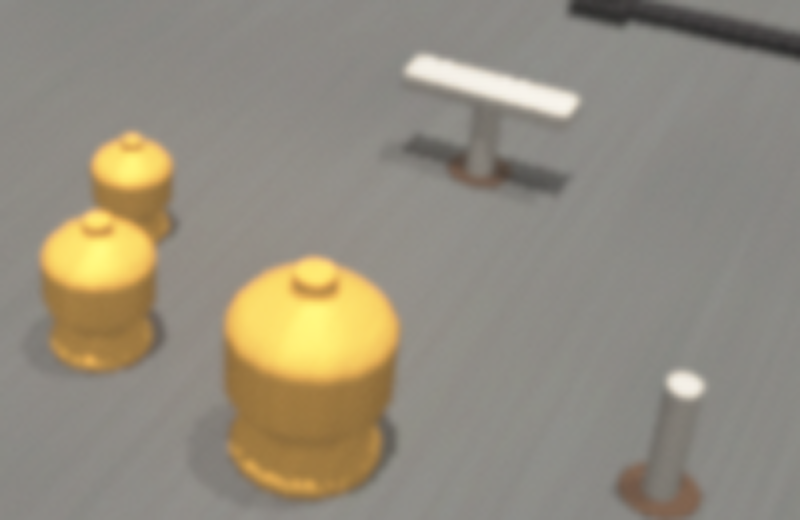

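Oilers in the top view: (232,257) is about 36 mm across, (284,236) is 48 x 46 mm and (294,166) is about 70 mm. The one meant is (284,236), at world (0.430,-0.007): it is 48 mm wide and its knob top is at about 60 mm. I'll keep clear of all three. The headed stud is (145,177), whose head measures 84 x 20 mm at z=50 mm, so the shelf is at z=0. The round-topped pin at (262,82) is the plain one. Next I'll check the white thing at scene (523,262) and measure the arm's pose.

```bash
python3 - <<'E'
from h import *
from scipy.spatial.transform import Rotation as R
s=cv2.imread("pics/scene0.png")
cv2.imwrite("pics/crop_odd.png",cv2.resize(s[200:320,440:560],None,fx=4,fy=4,interpolation=cv2.INTER_CUBIC))
print("odd",onz("scene",(523,262),.05),onz("scene",(523,262),.0))
print(R.from_rotvec(bot.get_obs()["eef_rot"]).as_matrix().round(3).tolist())
im=cv2.imread("pics/top0.png");hsv=cv2.cvtColor(im,cv2.COLOR_BGR2HSV)
mo=((hsv[...,1]>110)&(hsv[...,2]>45)&(hsv[...,0]<30)).astype(np.uint8)
cs,hi=cv2.findContours(mo,cv2.RETR_CCOMP,cv2.CHAIN_APPROX_NONE)
for c in cs:
    if 1000<cv2.contourArea(c)<1300:
        r=cv2.minAreaRect(c);b=cv2.boxPoints(r);w=np.array([onz("top",p,.008) for p in b]);e=w.mean(0)
        print("eye",e,np.linalg.norm(w[1]-w[0]),np.linalg.norm(w[2]-w[1]),w.round(4).tolist())
# ball: top
b=onz("top",(420.5,159),.02);d=b-e;print("ball",b,np.hypot(*d[:2]),"(128) yaw",np.degrees(np.arctan2(d[1],d[0])))
p,_=tri((231.5,355),(420.5,159));print("balltri",p,_)
u=d[:2]/np.hypot(*d[:2]);
for k in(81,):print("stem_grip",e[:2]+u*.081)
# head: moments
m=((hsv[...,1]<60)&(hsv[...,2]>120)).astype(np.uint8)[120:230,120:170]
ys,xs=np.nonzero(m);P=np.array([onz("top",(x+120,y+120),.05)[:2] for x,y in zip(xs,ys)]);c=P.mean(0);w,v=np.linalg.eigh(np.cov((P-c).T));print("head",c,np.degrees(np.arctan2(v[1,1],v[0,1])),len(P))
hs=cv2.cvtColor(s,cv2.COLOR_BGR2HSV);m=((hs[...,1]<60)&(hs[...,2]>150)).astype(np.uint8)[155:190,310:375]
ys,xs=np.nonzero(m);print("head tri",tri((xs.mean()+310,ys.mean()+155),(144.5,176.5)))
E
```

```text
odd [0.84052084 0.08919428 0.05      ] [ 8.54244116e-01  1.59598927e-01 -5.55111512e-17]
[[-0.0, -0.968, 0.252], [-0.002, 0.252, 0.968], [-1.0, -0.0, -0.002]]
eye [ 0.42211751 -0.23352118  0.008     ] 0.040727495892630076 0.07626417648631867 [[0.4582, -0.2109, 0.008], [0.4621, -0.2514, 0.008], [0.386, -0.2559, 0.008], [0.3822, -0.2158, 0.008]]
ball [ 0.55000611 -0.22988662  0.02      ] 0.1279402368391167 (128) yaw 1.6278919392794873
balltri [ 0.55129805 -0.22813515  0.02165347] 0.00405600951889803
stem_grip [ 0.50308482 -0.23122011]
head [0.51942316 0.20154257] -178.76966086269186 769
head tri (array([0.52079862, 0.20308445, 0.04779317]), np.float64(0.00393186752410382))
```

View pics/crop_odd.png

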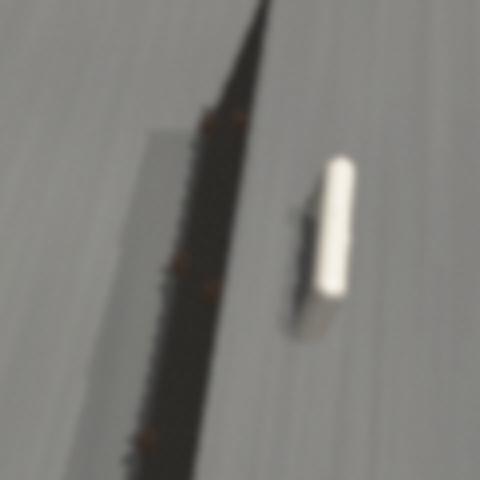

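The white bar at (523,262) sits beyond the ledge, its head lies along y, and it is out of reach for this job. The deck stud fits the description (head along x, 84 x 20 mm). Next: refine the arm's yaw from the stem and plan the insertion in 2D.

```bash
python3 - <<'E'
from h import *
f=lambda x,y:(380+x/4-.375,140+y/4-.375)
a=onz("top",f((146+185)/2,125),.022);b=onz("top",f((157+197)/2,268),.022)
print("stem",a,b,np.degrees(np.arctan2(*(a-b)[:2][::-1])),"width",np.linalg.norm(onz("top",f(146,125),.022)-onz("top",f(185,125),.022)))
print("ball",onz("top",f(158,76),.020))
# plate outer (z .008): corner tips
im=cv2.imread("pics/top0.png");hsv=cv2.cvtColor(im,cv2.COLOR_BGR2HSV)
mo=((hsv[...,1]>110)&(hsv[...,2]>45)&(hsv[...,0]<30)).astype(np.uint8)
m=mo.copy();m[:208]=0;m[:,:390]=0
ys,xs=np.nonzero(m);pts=np.c_[xs,ys].astype(np.float32)
r=cv2.minAreaRect(pts);w=np.array([onz("top",p,.008) for p in cv2.boxPoints(r)]);print("plate",w.mean(0),r,w.round(4).tolist())
c=bot.calibration("scene");V=np.array(c["view"]);print(-V[:3,:3].T@V[:3,3])
E
cat > plan.py <<'E'
import numpy as np,heapq,itertools,sys
# 2D (x,z), mm. stud origin at 0. arm state: eye-centre position (x,z at mid thickness 4 when flat), theta tilt (ball up positive)
def rect(x0,x1,z0,z1,n=9):
    xs=np.linspace(x0,x1,n);zs=np.linspace(z0,z1,max(3,n//2))
    return np.array([(x,z) for x in xs for z in (z0,z1)]+[(x,z) for z in zs for x in (x0,x1)])
def armparts(gx,phi,tcpz):
    low=rect(-50,-36,-4,4);high=rect(36,50,-4,4);stem=rect(50,108,-4,18,15)
    t=np.linspace(0,2*np.pi,24);ball=np.c_[128+20*np.cos(t),16+20*np.sin(t)]
    c,s=np.cos(phi),np.sin(phi)   # tool leaning toward ball by phi
    def tool(l,h): # l lateral (+x), h back along tool from TCP
        return np.array([81+gx+l*c+h*s, 7+tcpz+h*c-l*s]).T
    fi=rect(-11,11,-11,62,13);fing=tool(fi[:,0],fi[:,1])
    bo=rect(-43,43,62,150,15);body=tool(bo[:,0],bo[:,1])
    return dict(low=low,high=high,stem=stem,ball=ball,fing=fing,body=body)
OB=[(-42,42,40,50),(-7,7,0,40)]
def sd(P,o):
    dx=np.maximum(o[0]-P[:,0],P[:,0]-o[1]);dz=np.maximum(o[2]-P[:,1],P[:,1]-o[3])
    return np.where((dx>0)|(dz>0),np.hypot(np.maximum(dx,0),np.maximum(dz,0)),np.maximum(dx,dz))
def obspts():
    return np.vstack([rect(-42,42,40,50,15),rect(-7,7,0,40,5)])
OP=obspts()
def clear(parts,x,z,th,verbose=False):
    c,s=np.cos(th),np.sin(th);out={}
    for k,P in parts.items():
        Q=np.c_[x+c*P[:,0]-s*P[:,1], z+s*P[:,0]+c*P[:,1]]
        out[k]=min(sd(Q,OB[0]).min(),sd(Q,OB[1]).min())
        fl=Q[:,1].min()
        if fl<-0.5: out[k]=min(out[k],fl)
    # stud corners inside arm bars: check in arm frame
    d=OP-[x,z];A=np.c_[c*d[:,0]+s*d[:,1],-s*d[:,0]+c*d[:,1]]
    for k,o in(("low",(-50,-36,-4,4)),("high",(36,50,-4,4)),("stem",(50,108,-4,18))):
        out[k]=min(out[k],sd(A,o).min())
    return out if verbose else min(out.values())
E
cat > run.py <<'E'
from plan import *
gx,ph,tz=float(sys.argv[1]),np.radians(float(sys.argv[2])),float(sys.argv[3])
parts=armparts(gx,ph,tz)
X=np.arange(-70,31,3.);Z=np.arange(4,125,3.);T=np.radians(np.arange(0,51,3))
C=np.array([[[clear(parts,x,z,t) for t in T] for z in Z] for x in X])
start=(list(X).index(-1.),Z.size-1,12)
best={};pq=[(-C[start],0,start,None)];par={}
goal=None
# maximin path; goal: z=4, th=0, |x|<=20
while pq:
    b,l,n,p=heapq.heappop(pq)
    if n in par: continue
    par[n]=p
    if n[1]==0 and n[2]==0 and abs(X[n[0]])<25: goal=n;val=-b;break
    for d in itertools.product((-1,0,1),repeat=3):
        m=tuple(np.add(n,d))
        if m in par or min(m)<0 or m[0]>=X.size or m[1]>=Z.size or m[2]>=T.size: continue
        heapq.heappush(pq,(max(b,-min(C[m],6.)) if m[1]>0 or 1 else b,l+sum(map(abs,d)),m,n))
print(gx,sys.argv[2],"goal",goal, val if goal else None)
if goal and len(sys.argv)>4:
    n=goal;L=[]
    while n: L.append(n);n=par[n]
    for n in L[::-1]:
        q=clear(parts,X[n[0]],Z[n[1]],T[n[2]],True);k=min(q,key=q.get)
        print(X[n[0]],Z[n[1]],round(np.degrees(T[n[2]])),k,round(q[k],1))
E
for a in "0 0" "10 0" "0 10" "0 20" "10 15" "-10 20"; do python3 run.py $a 5; done
```

```text
stem [ 0.53029931 -0.22917152  0.022     ] [ 0.47289409 -0.23124547  0.022     ] 2.069094013819053 width 0.01568235100054308
ball [ 0.55062821 -0.22768923  0.02      ]
plate [ 0.42189077 -0.23399016  0.008     ] ((424.04315185546875, 239.49627685546875), (65.70856475830078, 44.18110275268555), 85.03025817871094) [[0.4713, -0.1958, 0.008], [0.477, -0.2676, 0.008], [0.3722, -0.2716, 0.008], [0.3669, -0.2009, 0.008]]
[ 0.73290481 -0.46290918  0.44209307]
0.0 0 goal (np.int64(29), np.int64(0), np.int64(0)) 6.0
10.0 0 goal (np.int64(29), np.int64(0), np.int64(0)) 6.0
0.0 10 goal (np.int64(29), np.int64(0), np.int64(0)) 6.0
0.0 20 goal (np.int64(29), np.int64(0), np.int64(0)) 6.0
10.0 15 goal (np.int64(29), np.int64(0), np.int64(0)) 6.0
-10.0 20 goal (np.int64(29), np.int64(0), np.int64(0)) 6.0
```

```bash
sed -i 's/6\.)/12.)/' run.py; for a in "0 0" "8 0" "8 10" "8 20"; do python3 run.py $a 5; done; python3 run.py 8 0 5 v
```

```text
0.0 0 goal (np.int64(29), np.int64(0), np.int64(0)) 7.638496374373672
8.0 0 goal (np.int64(29), np.int64(0), np.int64(0)) 7.638496374373672
8.0 10 goal (np.int64(29), np.int64(0), np.int64(0)) 7.638496374373672
8.0 20 goal (np.int64(29), np.int64(0), np.int64(0)) 7.638496374373672
8.0 0 goal (np.int64(29), np.int64(0), np.int64(0)) 7.638496374373672
-1.0 124.0 36 low 41.4
-4.0 124.0 36 low 41.4
-7.0 124.0 36 low 41.5
-10.0 124.0 36 low 41.8
-13.0 124.0 36 low 42.4
-16.0 124.0 36 low 43.1
-19.0 124.0 36 low 44.0
-22.0 124.0 36 low 45.2
-25.0 124.0 36 low 46.4
-25.0 121.0 36 low 43.8
-25.0 118.0 36 low 41.2
-25.0 115.0 36 low 38.6
-25.0 112.0 36 low 36.2
-25.0 109.0 36 low 33.7
-25.0 106.0 36 low 31.3
-25.0 103.0 36 low 28.9
-25.0 100.0 36 low 26.5
-25.0 97.0 36 low 24.0
-25.0 94.0 36 low 21.6
-25.0 91.0 36 low 19.2
-25.0 88.0 36 low 16.8
-25.0 85.0 36 low 14.4
-25.0 82.0 36 low 12.4
-25.0 82.0 33 low 14.2
-25.0 79.0 33 low 12.6
-25.0 79.0 30 low 14.3
-25.0 76.0 30 low 13.0
-25.0 73.0 30 low 12.3
-25.0 70.0 30 low 12.2
-25.0 67.0 30 low 12.2
-25.0 64.0 30 low 12.2
-25.0 61.0 30 low 12.2
-25.0 58.0 30 low 12.7
-25.0 55.0 30 low 13.8
-25.0 52.0 30 low 15.3
-25.0 49.0 30 high 13.5
-25.0 46.0 30 high 10.5
-22.0 46.0 30 high 10.5
-19.0 46.0 30 high 10.5
-16.0 46.0 30 high 10.5
-13.0 46.0 30 low 9.5
-10.0 46.0 30 low 8.6
-7.0 46.0 30 low 8.5
-4.0 46.0 30 low 8.5
-1.0 46.0 30 low 8.5
2.0 46.0 30 low 8.5
5.0 46.0 30 low 8.5
8.0 46.0 30 low 8.5
11.0 46.0 30 low 8.5
14.0 43.0 27 high 8.3
14.0 43.0 24 high 7.6
17.0 40.0 21 low 8.2
17.0 37.0 21 high 8.0
17.0 37.0 18 high 8.2
17.0 34.0 18 high 8.0
17.0 31.0 18 high 8.0
17.0 28.0 18 high 8.0
17.0 25.0 18 high 8.0
17.0 22.0 18 high 8.6
17.0 19.0 18 low 9.0
17.0 19.0 15 low 9.7
17.0 19.0 12 low 10.4
17.0 16.0 12 low 10.4
17.0 16.0 9 low 10.9
17.0 13.0 9 low 10.9
17.0 13.0 6 low 11.4
17.0 10.0 6 low 11.4
17.0 10.0 3 low 11.7
17.0 7.0 3 low 11.7
17.0 7.0 0 low 12.0
17.0 4.0 0 low 12.0
```

The plan keeps at least 7.6 mm clearance with the tool square to the arm. stem_grip comes out at (0.503,-0.230) with yaw about 2.4°, and the eye and ball estimates agree to 1 mm. The stud is at (0.5195,0.2016), yaw 1.2°. I'll move over the arm first.

{"method": "arm_command", "body": {"plan": [[0.6,-0.79,0,0,0,0.175],[0.6,-0.79,0,0,0,0.175],[0.6,-0.79,0,0,0,0.175],[0.6,-0.79,0,0,0,0.175],[0.6,-0.79,0,0,0,0.175],[0.6,-0.79,0,0,0,0.175],[0.6,-0.79,0,0,0,0.175],[0.6,-0.79,0,0,0,0.175],[0.6,-0.79,0,0,0,0.175],[0.6,-0.79,0,0,0,0.175],[0.6,-0.79,0,0,0,0.175],[0.6,-0.79,0,0,0,0.175],[0.6,-0.79,0,0,0,0.175],[0.6,-0.79,0,0,0,0.175],[0.6,-0.79,0,0,0,0.175],[0.6,-0.79,0,0,0,0.175]]}}

```text
t: 1.7
position: [0.4522, 0.2486, 0.2421]
eef_rot: [-1.238, 1.191, 1.238]
wrist_force: [0.1, 0.5, -0.4]
grip_width: 0.0855
```

{"method": "arm_command", "body": {"plan": [[0.1,-0.8,0,0,0,0],[0.1,-0.8,0,0,0,0],[0.1,-0.8,0,0,0,0],[0.1,-0.8,0,0,0,0],[0.1,-0.8,0,0,0,0],[0.1,-0.8,0,0,0,0],[0.1,-0.8,0,0,0,0],[0.1,-0.8,0,0,0,0],[0.1,-0.8,0,0,0,0],[0.1,-0.8,0,0,0,0],[0.1,-0.8,0,0,0,0],[0.1,-0.8,0,0,0,0],[0.1,-0.8,0,0,0,0],[0.1,-0.8,0,0,0,0],[0.1,-0.8,0,0,0,0],[0.1,-0.8,0,0,0,0],[0.1,-0.8,0,0,0,0],[0.1,-0.8,0,0,0,0],[0.1,-0.8,0,0,0,0],[0.1,-0.8,0,0,0,0]]}}

```text
t: 3.7
position: [0.5116, -0.231, 0.2419]
eef_rot: [-1.237, 1.191, 1.238]
wrist_force: [-0.1, -0.1, -0.6]
grip_width: 0.0854
```

```bash
cat > st.py <<'E'
from h import *
from scipy.spatial.transform import Rotation as R
def st():
    o=bot.get_obs();M=R.from_rotvec(o["eef_rot"]).as_matrix()
    print("t",o["t"],"p",np.round(o["position"],4),"jawaz",np.degrees(np.arctan2(M[1,2],M[0,2])).round(2),"toolx",M[:,0].round(3),"jz",M[2,2].round(3),"q",np.round(o["q"],2),"F",np.round(o["wrist_force"],1),"T",np.round(o["torque"],2),"w",round(float(o["grip_width"]),4),"tip",bot.tip_reach)
if __name__=="__main__": st()
E
python3 st.py
```

```text
t 3.7 p [ 0.5116 -0.231   0.2419] jawaz 92.21 toolx [-0.001  0.    -1.   ] jz 0.0 q [ 0.09  0.4   0.32  1.79 -0.15  0.98  2.09] F [-0.1 -0.1 -0.6] T [ 0.01 -0.06  0.04] w 0.0854 tip 0.011
```

{"method": "arm_command", "body": {"plan": [[-0.1,0.03,-0.9,0,0,0],[0,0,-0.9,0,0,0],[0,0,-0.9,0,0,0],[0,0,-0.9,0,0,0],[0,0,-0.9,0,0,0],[0,0,-0.9,0,0,0],[0,0,-0.7,0,0,0],[0,0,-0.5,0,0,0],[0,0,-0.4,0,0,0],[0,0,-0.4,0,0,0],[0,0,0,0,0,0]], "grip": 0.6}}

```text
t: 4.8
position: [0.5081, -0.229, 0.0191]
eef_rot: [-1.236, 1.191, 1.239]
wrist_force: [0.1, 0.6, -0.3]
grip_width: 0.0514
```

```bash
python3 st.py; python3 - <<'E'
from h import *
for n in("scene","top"):
    im=bot.capture(n);cv2.imwrite(f"pics/{n}1.png",im[:,:,::-1])
s=cv2.imread("pics/scene1.png");cv2.imwrite("pics/c1.png",cv2.resize(s[230:400,80:290],None,fx=3.5,fy=3.5,interpolation=cv2.INTER_CUBIC))
E
```

```text
t 4.8 p [ 0.5081 -0.229   0.0191] jawaz 92.21 toolx [-0.002  0.001 -1.   ] jz 0.001 q [ 0.18  0.73  0.21  1.91 -0.28  0.54  2.19] F [ 0.1  0.6 -0.3] T [-0.    0.03 -0.  ] w 0.0514 tip 0.011
```

View pics/c1.png

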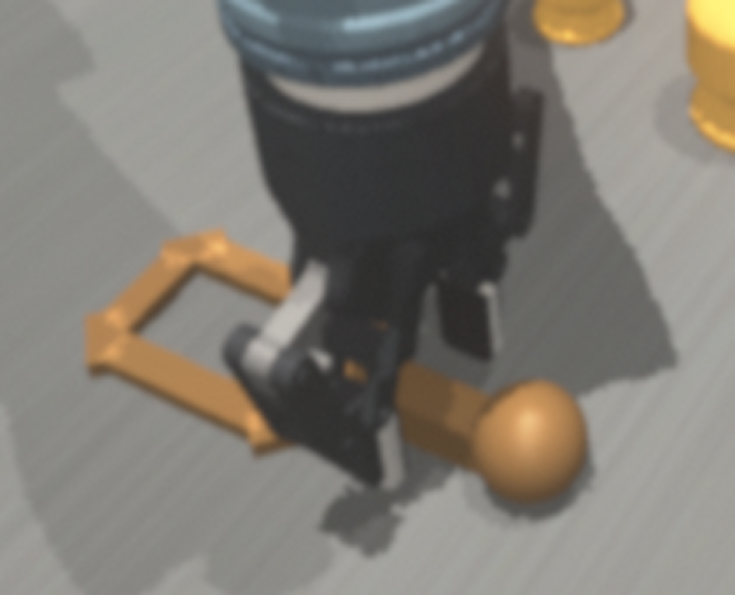

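The fingers straddle the stem, whose ball is at crop (533,440). A rough kinematic check says wrist joint 6 would go below its limit at 30° forward tilt. So I'll grasp with the tool leaning 15° toward the ball, which leaves only about 15° of tool tilt at insertion.

```bash
python3 run.py 0 15 8; python3 run.py 0 15 8 v|grep -E "fing|body"|head
```

```text
0.0 15 goal (np.int64(29), np.int64(0), np.int64(0)) 7.638496374373672
```

{"method": "arm_command", "body": {"plan": [[-0.05,0,0.03,0,0.6,0],[-0.05,0,0,0,0.6,0],[-0.05,0,0,0,0.7,0],[0,0,0,0,0.6,0],[0,0,0,0,0,0]]}}

```text
t: 5.4
position: [0.5067, -0.2287, 0.0215]
eef_rot: [-1.102, 1.376, 1.431]
wrist_force: [0.6, 0.2, 0.2]
grip_width: 0.0515
```

```bash
python3 st.py
```

```text
t 5.4 p [ 0.5067 -0.2287  0.0215] jawaz 92.27 toolx [-0.257 -0.001 -0.966] jz 0.009 q [ 0.08  0.84  0.31  1.71 -0.19  0.88  2.08] F [0.6 0.2 0.2] T [ 0.07 -0.34 -0.02] w 0.0515 tip 0.011
```

{"method": "arm_command", "body": {"plan": [[-0.1,-0.04,-0.07,0,0,0],[0,0,0,0,0,0],[0,0,0,0,0,0],[0,0,0,0,0,0],[0,0,0,0,0,0],[0,0,0,0,0,0],[0,0,0,0,0,0],[0,0,0,0,0,0]], "grip": 0, "newtons": 90}}

```text
t: 6.2
position: [0.5003, -0.2309, 0.0197]
eef_rot: [-1.097, 1.379, 1.432]
wrist_force: [-3.0, 1.0, 6.3]
grip_width: 0.0156
```

```bash
python3 st.py
```

```text
t 6.2 p [ 0.5003 -0.2309  0.0197] jawaz 92.07 toolx [-0.26   0.    -0.966] jz 0.01 q [ 0.09  0.84  0.31  1.72 -0.19  0.87  2.08] F [-3.   1.   6.3] T [ 0.1   0.62 -0.1 ] w 0.0156 tip 0.011
```

{"method": "arm_command", "body": {"plan": [[0,0,0.5,0,0,0],[0,0,0.9,0,0,0],[0,0,0.9,0,0,0],[0,0,0.9,0,0,0],[0,0,0.8,0,0,0],[0,0,0,0,0,0]]}}

```text
t: 6.8
position: [0.5033, -0.2315, 0.1422]
eef_rot: [-1.103, 1.375, 1.426]
wrist_force: [0.6, -0.3, -5.3]
grip_width: 0.0153
```

```bash
python3 st.py; python3 - <<'E'
from h import *
for n in("scene","top"):
    im=bot.capture(n);cv2.imwrite(f"pics/{n}2.png",im[:,:,::-1])
s=cv2.imread("pics/scene2.png");cv2.imwrite("pics/c2.png",cv2.resize(s[180:400,80:300],None,fx=2.7,fy=2.7,interpolation=cv2.INTER_CUBIC))
E
```

```text
t 6.8 p [ 0.5033 -0.2315  0.1422] jawaz 92.11 toolx [-0.252 -0.002 -0.968] jz 0.008 q [ 0.05  0.66  0.36  1.69 -0.14  1.07  2.06] F [ 0.6 -0.3 -5.3] T [-0.07 -0.7   0.02] w 0.0153 tip 0.011
```

View pics/c2.png

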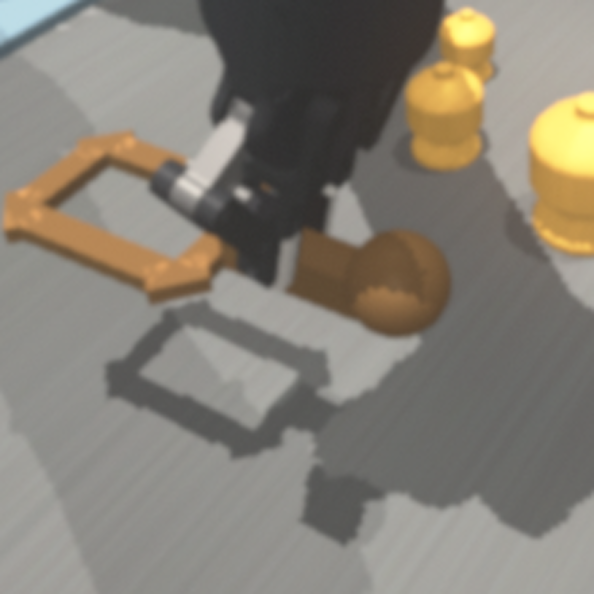

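View pics/top2.png

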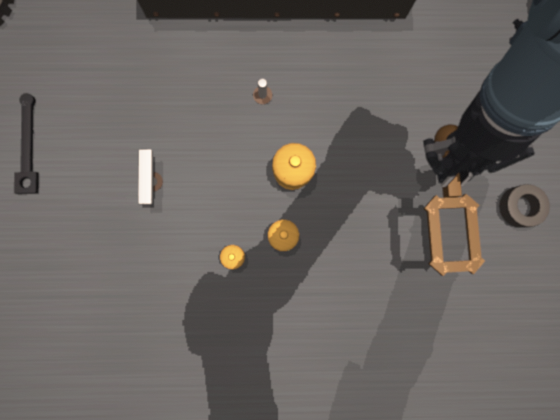

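The arm is lifted: about 5.3 N of weight is on the wrist and the eye hangs level-looking at top (455,237). Next I'll measure the eye's pose in the hand from the two views.

```bash
python3 - <<'E'
import cv2
s=cv2.imread("pics/scene2.png");cv2.imwrite("pics/c3.png",cv2.resize(s[220:300,75:175],None,fx=8,fy=7.5,interpolation=cv2.INTER_CUBIC)[:600])
s=cv2.imread("pics/top2.png");cv2.imwrite("pics/c4.png",cv2.resize(s[185:285,415:495],None,fx=6,fy=6,interpolation=cv2.INTER_CUBIC))
E
```

```text
(no output)
```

View pics/c3.png

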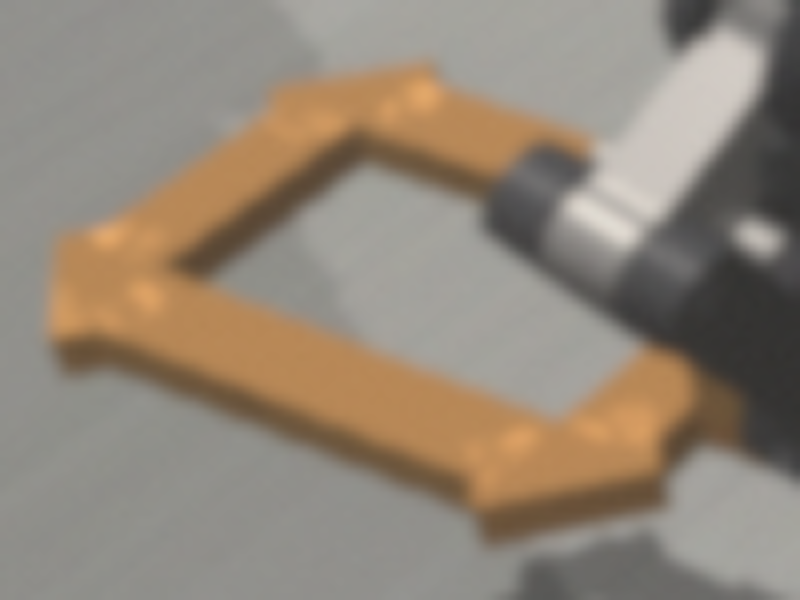

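View pics/c4.png

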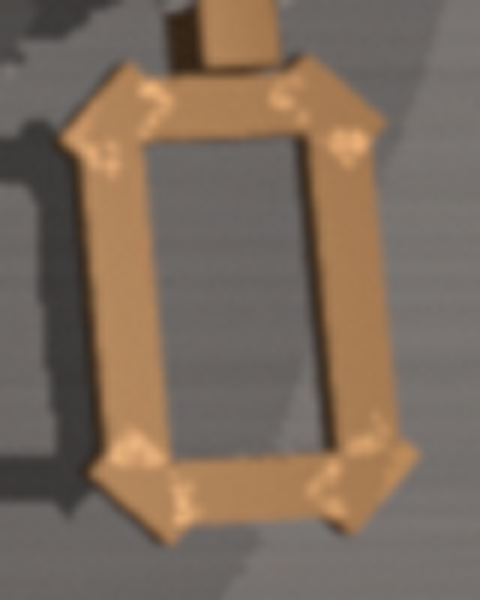

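```bash
python3 - <<'E'
from h import *
from scipy.spatial.transform import Rotation as R
S=lambda x,y:(75+(x+.5)/8-.5,220+(y+.5)/7.5-.5);T=lambda x,y:(415+(x+.5)/6-.5,185+(y+.5)/6-.5)
L=dict(low_p=((362,128),(170,462)),low_m=((172,262),(332,455)),high_m=((558,415),(303,137)))
P={}
for k,(a,b) in L.items():
    p,e=tri(S(*a),T(*b));P[k]=p;print(k,p.round(4),round(e,4))
x=P["high_m"]-P["low_m"];y=P["low_p"]-P["low_m"]
print("len",np.linalg.norm(x),np.linalg.norm(y),"tilt",np.degrees(np.arcsin(x[2]/np.linalg.norm(x))),"yaw",np.degrees(np.arctan2(x[1],x[0])),"roll",np.degrees(np.arcsin(y[2]/np.linalg.norm(y))))
c=(P["high_m"]+P["low_p"])/2; n=np.cross(x,y);n/=np.linalg.norm(n);c=c-.004*n
print("eye centre",c,"rel TCP",c-np.array([.5033,-.2315,.1422]), "calib offset at rest?")
E
```

```text
low_p [ 0.3888 -0.2165  0.1272] 0.0032
low_m [ 0.3899 -0.253   0.1272] 0.0029
high_m [ 0.4609 -0.2505  0.1278] 0.0021
len 0.07111303182621075 0.03658430979101596 tilt 0.41195008689738216 yaw 1.9969166399083482 roll -0.12037363724387098
eye centre [ 0.42491846 -0.23350601  0.12345854] rel TCP [-0.07838154 -0.00200601 -0.01874146] calib offset at rest?
```

The arm is held level (tilt 0.4°, yaw 2.0°), and the eye measures 71 x 37 mm. The eye centre is 78.4 mm behind the TCP and about 16.5 mm below it. Now I'll carry it over to the stud, tilting on the way.

{"method": "arm_command", "body": {"plan": [[0.09,0.8,0.3,0,0,-0.01],[0.09,0.8,0.3,0,0,-0.01],[0.09,0.8,0.3,0,0,-0.01],[0.09,0.8,0.3,0,0,-0.01],[0.09,0.8,0.3,0,0,-0.01],[0.09,0.8,0.3,0,-0.4,-0.01],[0.09,0.8,0.3,0,-0.4,-0.01],[0.09,0.8,0.3,0,-0.4,-0.01],[0.09,0.8,0.3,0,-0.4,-0.01],[0.09,0.8,0.3,0,-0.4,-0.01],[0.09,0.8,0.3,0,-0.4,-0.01],[0.09,0.8,0,0,-0.4,-0.01],[0.09,0.8,0,0,-0.4,-0.01],[0.09,0.8,0,0,-0.4,0],[0.09,0.8,0,0,-0.4,0],[0.1,0.8,0,0,-0.4,0],[0.1,0.8,0,0,-0.4,0],[0.1,0.83,0,0,-0.2,0],[0,0,0,0,0,0],[0,0,0,0,0,0]]}}

```text
t: 8.9
position: [0.5491, 0.2023, 0.2359]
eef_rot: [-1.342, 1.006, 1.034]
wrist_force: [-0.3, -0.7, -5.5]
grip_width: 0.0151
```

```bash
python3 st.py; python3 - <<'E'
from h import *
for n in("scene","top"):
    im=bot.capture(n);cv2.imwrite(f"pics/{n}3.png",im[:,:,::-1])
E
```

```text
t 8.9 p [0.5491 0.2023 0.2359] jawaz 91.51 toolx [ 0.255  0.    -0.967] jz -0.007 q [-0.75  0.32  0.31  1.94  0.03  0.66  1.11] F [-0.3 -0.7 -5.5] T [-0.12  0.53 -0.07] w 0.0151 tip 0.011
```

View pics/scene3.png

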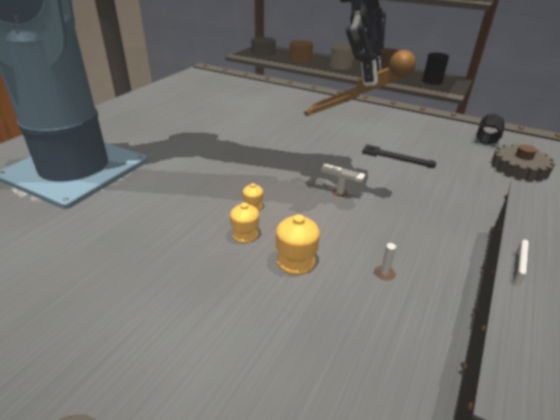

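View pics/top3.png

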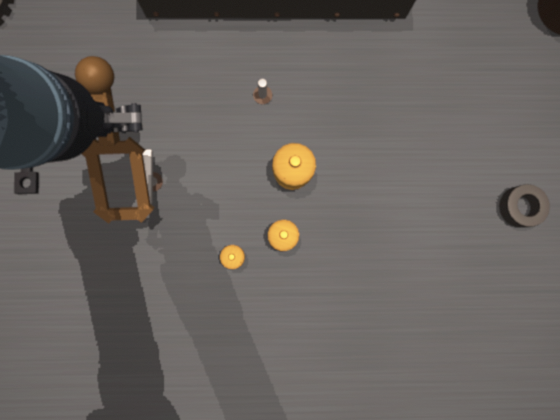

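{"method": "arm_command", "body": {"plan": [[0.04,0,-0.5,0,0,0],[0.04,0,-0.6,0,0,0],[0.04,-0.02,-0.6,0,0,0],[0.04,0,-0.5,0,0,0],[0,0,-0.4,0,0,0],[0,0,-0.1,0,0,0],[0,0,0,0,0,0]]}}

```text
t: 9.7
position: [0.5555, 0.2012, 0.1567]
eef_rot: [-1.341, 1.004, 1.031]
wrist_force: [-0.2, -0.1, -4.6]
grip_width: 0.0155
```

```bash
python3 st.py; python3 - <<'E'
from h import *
for n in("scene","top"):
    im=bot.capture(n);cv2.imwrite(f"pics/{n}4.png",im[:,:,::-1])
s=cv2.imread("pics/scene4.png");cv2.imwrite("pics/c5.png",cv2.resize(s[90:200,290:430],None,fx=5,fy=5,interpolation=cv2.INTER_CUBIC))
s=cv2.imread("pics/top4.png");cv2.imwrite("pics/c6.png",cv2.resize(s[110:230,80:180],None,fx=5,fy=5,interpolation=cv2.INTER_CUBIC))
E
```

```text
t 9.7 p [0.5555 0.2012 0.1567] jawaz 91.38 toolx [ 0.258  0.001 -0.966] jz -0.005 q [-0.71  0.45  0.28  1.99 -0.01  0.48  1.13] F [-0.2 -0.1 -4.6] T [-0.    0.54  0.05] w 0.0155 tip 0.011
```

View pics/c5.png

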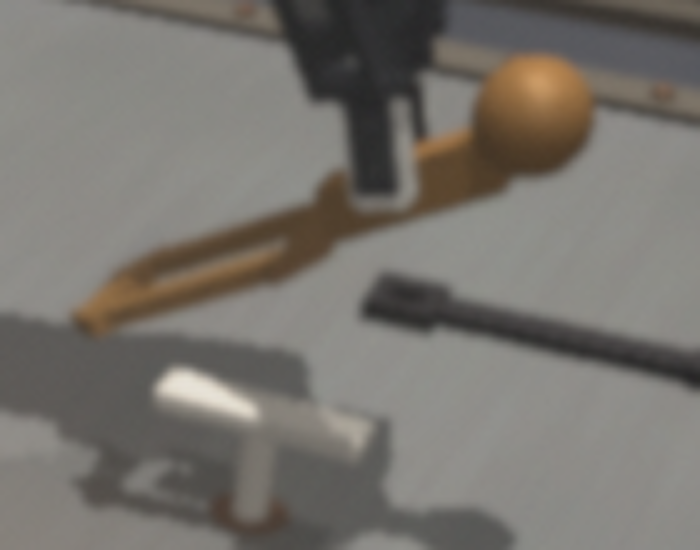

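View pics/c6.png

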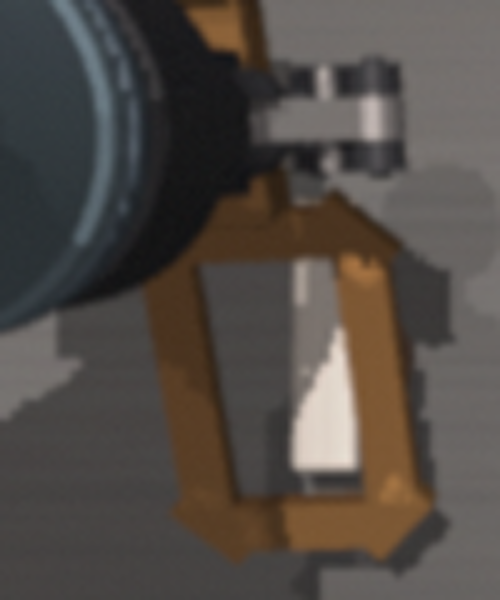

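```bash
cat > chk.py <<'E'
from h import *
import sys
def pred(tcp,yaw,th,off=(-.0784,.0007,-.0165)):
    y,t=np.radians(yaw),np.radians(th)
    Rz=np.array([[np.cos(y),-np.sin(y),0],[np.sin(y),np.cos(y),0],[0,0,1]]);Ry=np.array([[np.cos(t),0,-np.sin(t)],[0,1,0],[np.sin(t),0,np.cos(t)]])
    M=Rz@Ry;e=np.array(tcp)+M@np.array(off);return e,M
E
python3 - <<'E'
from chk import *
e,M=pred((.5555,.2012,.1567),1.3,29.6)
print("eye",e,"rel stud",e-[.5195,.2016,0])
for nm,l in(("low+",(-.036,.019,.004)),("low-",(-.036,-.019,.004)),("high-",(.036,-.019,.004)),("high+",(.036,.019,.004)),("ball",(.128,0,.016)),("out low-",(-.050,-.019,.004)),("out low+",(-.05,.019,.004))):
    p=e+M@np.array(l);t=proj("top",p);s=proj("scene",p)
    print(nm,"topcrop",((t-[80,110])*5).round(0),"scenecrop",((s-[290,90])*5).round(0))
for x in(-.042,.042):
  for y in(.01,-.01):
    t=proj("top",(.5195+x,.2016+y+x*.021,.05));print("head",((t-[80,110])*5).round(0),((proj("scene",(.5195+x,.2016+y,.05))-[290,90])*5).round(0))
E
```

```text
eye [0.49548121 0.20053816 0.10362829] rel stud [-0.02401879 -0.00106184  0.10362829]
low+ topcrop [220. 508.] scenecrop [144. 256.]
low- topcrop [355. 504.] scenecrop [105. 295.]
high- topcrop [322. 260.] scenecrop [274. 245.]
high+ topcrop [180. 264.] scenecrop [309. 205.]
ball topcrop [187. -74.] scenecrop [525. 118.]
out low- topcrop [361. 548.] scenecrop [ 74. 304.]
out low+ topcrop [227. 552.] scenecrop [114. 265.]
head [289. 468.] [165. 363.]
head [356. 468.] [144. 384.]
head [289. 193.] [369. 418.]
head [356. 193.] [351. 441.]
```

The tilted eye encloses the head in the top view: hole corners are at crop (235,498), (362,498), (340,262) and (200,262), with the head at columns 292–358. The eye sits about 3–4 mm too far to −y, so I'll correct that while lowering.

{"method": "arm_command", "body": {"plan": [[0,0.07,0,0,0,0.1],[0,0.07,0,0,0,0.1],[0,0,-0.3,0,0,0],[0,0,-0.4,0,0,0],[0,0,-0.4,0,0,0],[0,0,-0.4,0,0,0],[0,0,-0.3,0,0,0],[0,0,0,0,0,0],[0,0,0,0,0,0]]}}

```text
t: 10.7
position: [0.5557, 0.2059, 0.1028]
eef_rot: [-1.354, 0.991, 1.047]
wrist_force: [0.1, 0.8, -5.2]
grip_width: 0.0157
```

```bash
python3 st.py; python3 - <<'E'
from chk import *
o=bot.get_obs();e,M=pred(o["position"],1.8,29.6);print(e-[.5195,.2016,0])
for n in("scene","top"):
    im=bot.capture(n);cv2.imwrite(f"pics/{n}5.png",im[:,:,::-1])
s=cv2.imread("pics/scene5.png");cv2.imwrite("pics/c7.png",cv2.resize(s[110:210,290:420],None,fx=6,fy=6,interpolation=cv2.INTER_CUBIC))
s=cv2.imread("pics/top5.png");cv2.imwrite("pics/c8.png",cv2.resize(s[110:230,80:180],None,fx=5,fy=5,interpolation=cv2.INTER_CUBIC))
E
```

```text
t 10.7 p [0.5557 0.2059 0.1028] jawaz 92.61 toolx [ 0.259  0.007 -0.966] jz -0.005 q [-0.69  0.55  0.24  2.01 -0.03  0.36  1.15] F [ 0.1  0.8 -5.2] T [-0.05  0.55  0.05] w 0.0157 tip 0.011
[-0.02383253  0.00310785  0.04975076]
```

View pics/c7.png

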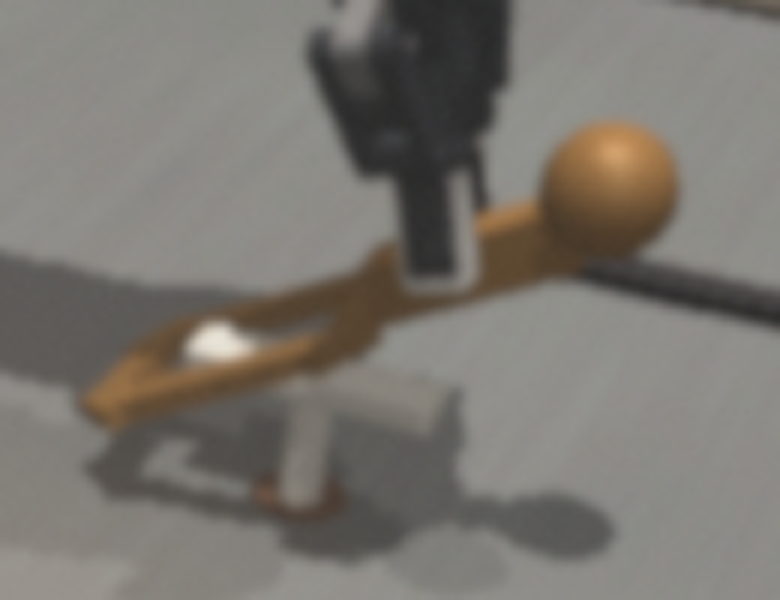

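View pics/c8.png

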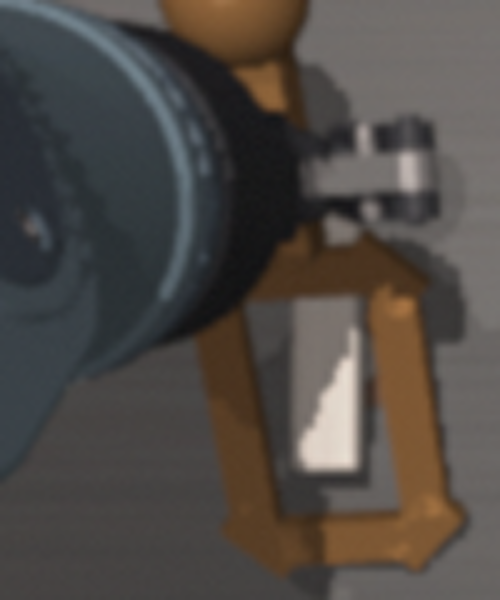

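The low end of the eye is down past the head's robot-side end, which shows through the hole at scene crop (220,340). In the top view the head (columns 298–358) is centred in the hole. Now I'll slide the eye +x under the head.

{"method": "arm_command", "body": {"plan": [[0.1,0,-0.12,0,0,0],[0.2,0.01,0,0,0,0],[0.2,0.01,0,0,0,0],[0.2,0,0,0,0,0],[0.2,0.01,0,0,0,0],[0.2,0,0,0,0,0],[0.1,0,0,0,0,0],[0,0,0,0,0,0],[0,0,0,0,0,0]]}}

```text
t: 11.7
position: [0.5914, 0.2068, 0.0993]
eef_rot: [-1.354, 0.991, 1.047]
wrist_force: [0.1, -1.7, -5.4]
grip_width: 0.0155
```

```bash
python3 st.py; python3 - <<'E'
from chk import *
o=bot.get_obs();e,M=pred(o["position"],1.8,29.6);print(e-[.5195,.2016,0])
for n in("scene","top"):
    im=bot.capture(n);cv2.imwrite(f"pics/{n}6.png",im[:,:,::-1])
s=cv2.imread("pics/scene6.png");cv2.imwrite("pics/c9.png",cv2.resize(s[110:210,290:420],None,fx=6,fy=6,interpolation=cv2.INTER_CUBIC))
s=cv2.imread("pics/top6.png");cv2.imwrite("pics/c10.png",cv2.resize(s[110:230,80:180],None,fx=5,fy=5,interpolation=cv2.INTER_CUBIC))
E
```

```text
t 11.7 p [0.5914 0.2068 0.0993] jawaz 92.62 toolx [ 0.258  0.007 -0.966] jz -0.005 q [-0.64  0.59  0.22  1.93 -0.04  0.4   1.18] F [ 0.1 -1.7 -5.4] T [ 0.02  0.58 -0.05] w 0.0155 tip 0.011
[0.01188661 0.00405557 0.04627672]
```

View pics/c9.png

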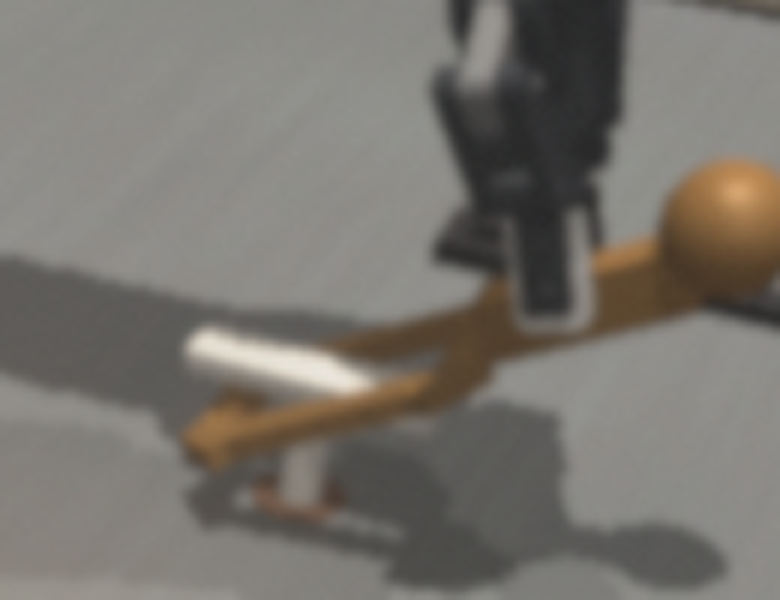

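View pics/c10.png

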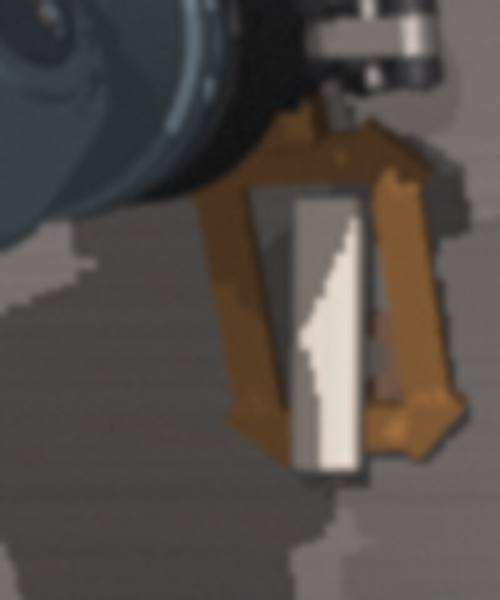

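The low bar is now under the head, and the high bar's inner edge (top crop row 185) has cleared the head's far end (row 195). Next I'll level it in stages.

{"method": "arm_command", "body": {"plan": [[0.1,0,-0.13,0,0.375,0],[0.1,0,-0.13,0,0.375,0],[0.11,0,-0.13,0,0.375,0],[0.11,0,-0.14,0,0.375,0],[0,0,0,0,0,0],[0.02,0,-0.18,0,0.125,0],[0.02,0,-0.18,0,0.125,0],[0.02,0,-0.18,0,0.125,0],[0.02,0,-0.19,0,0.125,0],[0,0,0,0,0,0],[0,0,0,0,0,0]]}}

```text
t: 12.9
position: [0.6066, 0.2068, 0.0614]
eef_rot: [-1.262, 1.144, 1.207]
wrist_force: [-0.0, -0.4, -4.9]
grip_width: 0.0155
```

```bash
python3 st.py; python3 - <<'E'
from chk import *
o=bot.get_obs();e,M=pred(o["position"],1.8,17.6);print(e-[.5195,.2016,0])
for n in("scene","top"):
    im=bot.capture(n);cv2.imwrite(f"pics/{n}7.png",im[:,:,::-1])
s=cv2.imread("pics/scene7.png");cv2.imwrite("pics/c11.png",cv2.resize(s[110:210,290:420],None,fx=6,fy=6,interpolation=cv2.INTER_CUBIC))
s=cv2.imread("pics/top7.png");cv2.imwrite("pics/c12.png",cv2.resize(s[110:230,80:180],None,fx=5,fy=5,interpolation=cv2.INTER_CUBIC))
E
```

```text
t 12.9 p [0.6066 0.2068 0.0614] jawaz 92.61 toolx [ 0.052  0.007 -0.999] jz 0.005 q [-0.49  0.73  0.12  1.72 -0.11  0.65  1.3 ] F [-0.  -0.4 -4.9] T [-0.03  0.09  0.  ] w 0.0155 tip 0.011
[0.01733043 0.0037372  0.02196583]
```

View pics/c11.png

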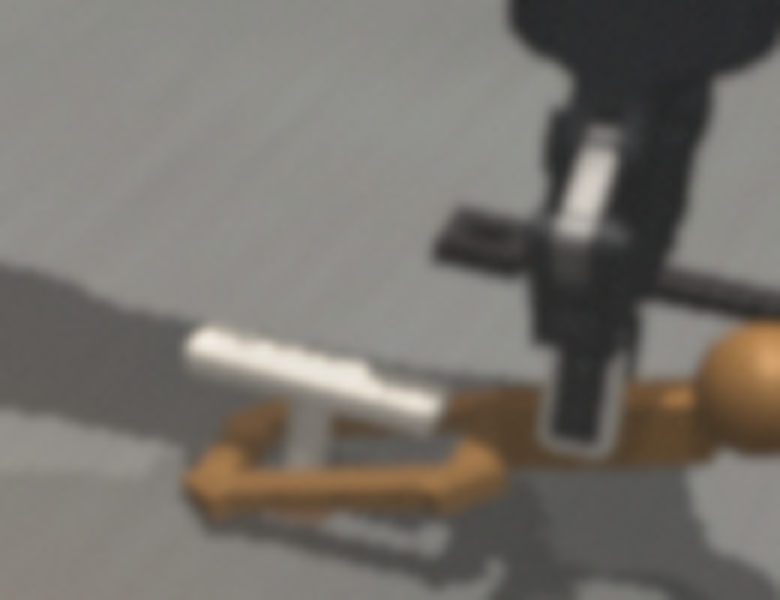

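View pics/c12.png

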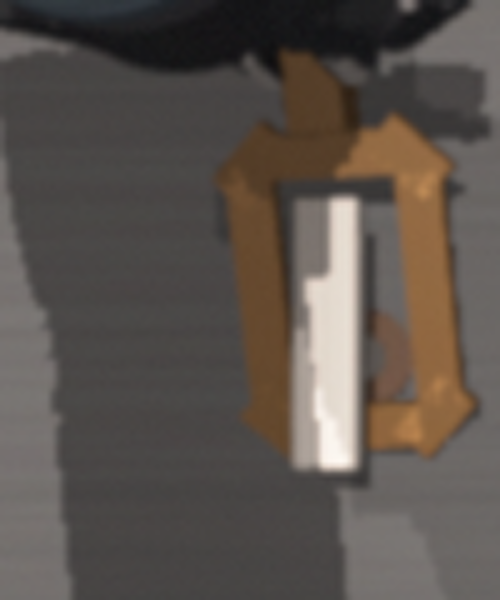

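{"method": "arm_command", "body": {"plan": [[0.04,0,-0.13,0,0.3,0],[0.04,0,-0.13,0,0.3,0],[0.03,0,-0.13,0,0.3,0],[0.03,0,-0.13,0,0.3,0],[0.03,0,-0.13,0,0.3,0],[0.02,0,-0.13,0,0.3,0],[0.02,0,-0.14,0,0.3,0],[0.02,0,-0.14,0,0.3,0],[0.02,0,-0.14,0,0.3,0],[0.02,0,-0.14,0,0.23,0],[0,0,0,0,0,0],[0,0,0,0,0,0]]}}

```text
t: 14.2
position: [0.6149, 0.2069, 0.0215]
eef_rot: [-1.101, 1.362, 1.434]
wrist_force: [-0.3, 0.5, -5.2]
grip_width: 0.0153
```

```bash
python3 st.py; python3 - <<'E'
from chk import *
o=bot.get_obs();e,M=pred(o["position"],1.8,0);print(e-[.5195,.2016,0])
for n in("scene",):
    im=bot.capture(n);cv2.imwrite(f"pics/{n}8.png",im[:,:,::-1])
s=cv2.imread("pics/scene8.png");cv2.imwrite("pics/c13.png",cv2.resize(s[110:210,290:420],None,fx=6,fy=6,interpolation=cv2.INTER_CUBIC))
E
```

```text
t 14.2 p [0.6149 0.2069 0.0215] jawaz 92.41 toolx [-0.251  0.008 -0.968] jz 0.019 q [-0.39  0.94  0.06  1.41 -0.17  1.04  1.38] F [-0.3  0.5 -5.2] T [ 0.03 -0.54 -0.  ] w 0.0153 tip 0.011
[0.0169995  0.00352877 0.00497161]
```

View pics/c13.png

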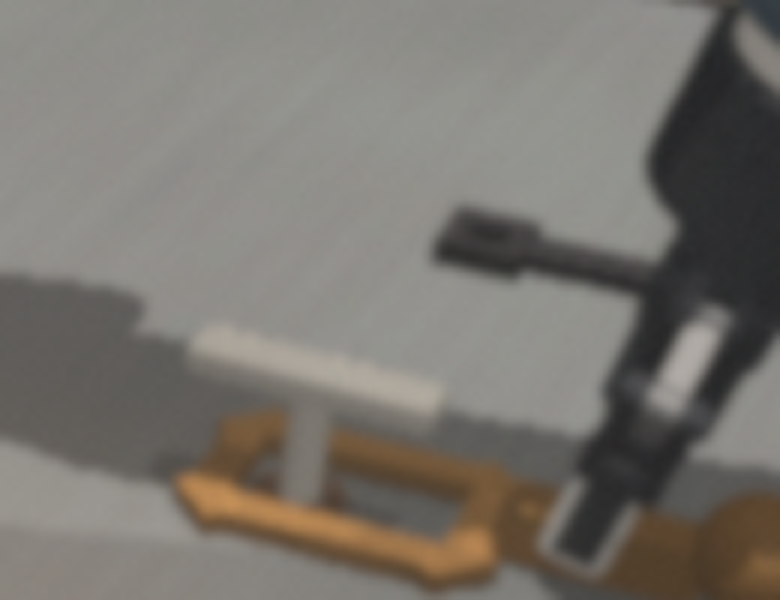

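{"method": "arm_command", "body": {"plan": [[-0.15,0,0,0,0,0],[-0.15,0,0,0,0,0],[0,0,-0.03,0,0,0],[0,0,-0.03,0,0,0],[0,0,0,0,0,0]]}}

```text
t: 14.75
position: [0.6053, 0.2071, 0.0199]
eef_rot: [-1.1, 1.364, 1.435]
wrist_force: [-2.5, -0.2, -1.9]
grip_width: 0.0152
```

```bash
python3 st.py
```

```text
t 14.75 p [0.6053 0.2071 0.0199] jawaz 92.4 toolx [-0.253  0.008 -0.967] jz 0.019 q [-0.39  0.93  0.06  1.44 -0.17  1.02  1.37] F [-2.5 -0.2 -1.9] T [-0.03  0.15 -0.1 ] w 0.0152 tip 0.011
```

Contact is starting: the wrist load dropped from -5.2 to -1.9 N. I'll lower 1 mm more, then let go.

{"method": "arm_command", "body": {"plan": [[0,0,-0.03,0,0,0],[0,0,0,0,0,0],[0,0,0,0,0,0]]}}

```text
t: 15.05
position: [0.6053, 0.2071, 0.0198]
eef_rot: [-1.1, 1.364, 1.436]
wrist_force: [-5.0, 0.7, 4.7]
grip_width: 0.0153
```

```bash
python3 st.py
```

```text
t 15.05 p [0.6053 0.2071 0.0198] jawaz 92.41 toolx [-0.253  0.008 -0.967] jz 0.019 q [-0.39  0.93  0.06  1.44 -0.17  1.02  1.37] F [-5.   0.7  4.7] T [-0.33  1.02 -0.07] w 0.0153 tip 0.011
```

{"method": "arm_command", "body": {"plan": [[0,0,0,0,0,0],[0,0,0,0,0,0],[0,0,0,0,0,0],[0,0,0,0,0,0],[0,0,0,0,0,0],[0,0,0,0,0,0]], "grip": 0.6}}

```text
t: 15.65
position: [0.6058, 0.2069, 0.0188]
eef_rot: [-1.101, 1.363, 1.434]
wrist_force: [-0.2, 0.6, 0.1]
grip_width: 0.0511
```

```bash
python3 st.py; python3 - <<'E'
from h import *
for n in("scene","top"):
    im=bot.capture(n);cv2.imwrite(f"pics/{n}9.png",im[:,:,::-1])
s=cv2.imread("pics/scene9.png");cv2.imwrite("pics/c14.png",cv2.resize(s[110:210,290:420],None,fx=6,fy=6,interpolation=cv2.INTER_CUBIC))
E
```

```text
t 15.65 p [0.6058 0.2069 0.0188] jawaz 92.4 toolx [-0.252  0.008 -0.968] jz 0.019 q [-0.39  0.93  0.06  1.44 -0.17  1.02  1.37] F [-0.2  0.6  0.1] T [ 0.01 -0.2  -0.  ] w 0.0511 tip 0.011
```

View pics/c14.png

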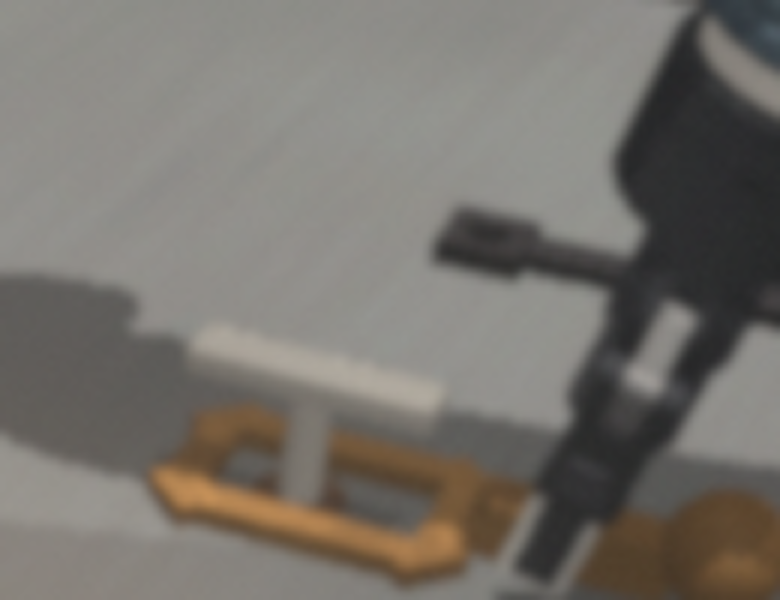

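{"method": "arm_command", "body": {"plan": [[0,0,0.3,0,0,0],[0,0,0.5,0,0,0],[0,0,0.8,0,0,0],[0,0,0.8,0,0,0],[0,0,0.8,0,0,0],[0,0,0.8,0,0,0],[0,0,0.8,0,0,0],[-0.5,0.5,0.5,0,0,0],[-0.5,0.8,0.3,0,0,0],[-0.5,0.8,0,0,0,0],[-0.5,0.8,0,0,0,0],[-0.5,0.8,0,0,0,0],[-0.5,0.8,0,0,0,0],[0,0,0,0,0,0],[0,0,0,0,0,0]]}}

```text
t: 17.25
position: [0.5158, 0.3423, 0.188]
eef_rot: [-1.102, 1.361, 1.435]
wrist_force: [0.6, -1.3, -0.1]
grip_width: 0.0512
```

```bash
python3 st.py; python3 - <<'E'
from h import *
for n in("scene","top"):
    im=bot.capture(n);cv2.imwrite(f"pics/{n}10.png",im[:,:,::-1])
a=cv2.resize(cv2.imread("pics/scene10.png")[80:290,220:440],None,fx=2,fy=2);b=cv2.resize(cv2.imread("pics/top10.png")[60:270,80:240],None,fx=2,fy=2)
cv2.imwrite("pics/c15.png",np.hstack([a,b]))
E
```

```text
t 17.25 p [0.5158 0.3423 0.188 ] jawaz 92.49 toolx [-0.251  0.008 -0.968] jz 0.019 q [-0.61  0.67  0.04  1.48 -0.18  1.21  1.12] F [ 0.6 -1.3 -0.1] T [-0.01 -0.27 -0.03] w 0.0512 tip 0.011
```

View pics/c15.png

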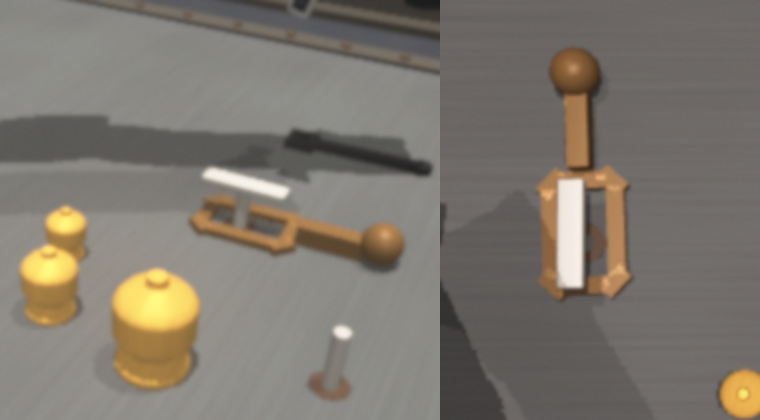

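```bash
python3 - <<'E'
from h import *
b=onz("top",(80+(574-440)/2,60+71/2),.02);print("ball top-view at z=.02",b,"tri",tri((220+382/2,80+244/2),(80+134/2,60+71/2)))
pl=[onz("top",(80+(x-440)/2,60+y/2),.008) for x,y in((540,290),(630,277),(627,182),(538,187))];print("plate ctr",np.mean(pl,0))
bot.job_done()
E
```

```text
ball top-view at z=.02 [0.65574138 0.20840832 0.02      ] tri (array([0.65720462, 0.20917471, 0.01894954]), np.float64(0.0021904628718828535))
plate ctr [0.52538256 0.20084618 0.008     ]
the job is handed in; nothing more can be done
```

The bronze flyball arm is stowed on the T-stud and released, and the job was handed in at about 17.4 s of the 48 s allowed.

- **How it went:** I gripped mid-stem and carried the arm over tilted about 30°, ball up. The eye's low end went down past the head's robot-side end and slid under it. I then levelled the arm, set it down and backed the gripper off, with it about 135 mm to the side and 0.19 m up at hand-in.
- **Arm lies flat:** the ball centre measured 19 mm up, against 20 mm expected.
- **Stud is through the eye:** the plate centre is about 6 mm along x and 1 mm along y from the stud's axis. The last pictures show the shank standing through the eye with the head above it.
- **Nothing knocked over:** the meant oiler cup and its two look-alikes are upright where they started. The highest wrist force I read was about 7 N.
- **Disagreements:**
  - The gripper read 15 mm on the 18 mm stem, but the arm did not visibly slip.
  - The two views differed by 2–4 mm when I triangulated points.
  - The predicted eye position was about 3 mm off in y, which I corrected before lowering.

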